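Refit the tow pin of a toy tractor

TASK

Put the tow pin (the long square-headed pin in the wooden stand) back into the hitch of the wooden toy tractor: thread it down through both ears of the swinging drawbar and press it home past the spring catch until its head sits flush on the upper ear, then let go. The drawbar stands a little askew, so feel gently for the hole, never lean hard on the old toy, and leave the other things on the table where they are.

Things in the scene. Friction and masses are not known exactly. Their poses are not given: they have to be found in the camera images.
- pin_head (a point): Tow pin: centre of its square head, half-way up. Plain steel, upright in a hole of the stand, head resting on the stand's top. Head 16 x 16 mm, 40 mm tall, flats along this point's x and y; z up along the pin. The head's underside is 20 mm below this point. Below it a round shank 10 mm thick, 52 mm long. Pin about 70 g. Lift 55 mm or more to clear the stand.
- pin_tip (a point): Lower end of the tow pin's shank, on its axis, 72 mm below the head's centre, slightly tapered (8.4 mm across at the very tip, full 10 mm from 2.5 mm up); z up along the pin.
- stand: Wooden stand, 55 x 130 x 60 mm high, fixed; origin under its centre. Two upright holes 36 mm either side of the middle along its y. One holds the tow pin, the other a bolt that is not wanted; which is which varies.
- bolt: Unwanted steel bolt in the stand's other hole: round head 22 mm wide and 14 mm tall; origin on its axis at the head's underside.
- hitch (a point): Fixed point of the tractor: where the middle of the upper ear's hole would be, level with the ear's top face (68 mm above the table), if the drawbar pointed straight back. y points forward to the tractor, x sideways, z up. The drawbar stands askew by an unmeasured angle: the true hole lies 4 to 25 mm from here towards +x, on the arc about pivot. Feel for it (or see it roughly).
- pivot (a point): Upright pivot of the drawbar at the tractor's rear, at 68 mm height, 90 mm forward (+y) of hitch. The steel drawbar stands 0.045 to 0.28 rad askew about it, to the +x side, and swings stiffly: it yields only to about 9 N sideways at the holes. It has two level ears, 60 mm wide in x, 48 mm in y, 8 mm thick, joined by a web 24 mm or more forward of the holes.
- tractor: Wooden toy tractor, fixed, about 64 mm wide (130 over wheels), 140 mm high; origin on the table below hitch, nose to +y, seat and wheels from 85 mm on. In the drawbar's upper ear (60 to 68 mm above the table) and lower ear (34 to 42 mm) are two holes in line, mid-ear, 12 mm wide, sharp-edged.
- catch (a point): Spring catch: a ball about 8 mm below the lower ear that juts into the pin's path (this point is fixed, for the straight drawbar; the ball swings with the drawbar). It takes 3 to 12 N of push to pass. The pin is home when its head sits on the upper ear; its tip is then 16 mm above the table.
- driver: Bystander: black-handled screwdriver lying flat, 170 mm long; origin under its middle.
- tape: Bystander: roll of tape, 90 mm wide, 22 mm tall; origin under its centre.
- wheel: Bystander: spare toy wheel lying flat, 60 mm wide, 18 mm tall; origin under its centre.
- timer: Bystander: small black meter, 55 x 65 x 22 mm; origin under its centre.
- scraper: Bystander: small orange-handled scraper, about 110 mm long; origin under its handle's centre.
Things that resemble listed ones, but are neither listed nor needed, are in the scene too. What is shaped like the part that bears pin_head but blue or pink is not meant.

How it is judged:
By the outcome, as a careful person would: the job done as asked, in the order asked, and still so for the second after the job is handed in, with the robot touching nothing.
It also fails if it takes over 64 s, if anything falls off the work surface, if the arm or the gripper's body presses on something with over 40 N, if the wrist force passes 120 N, or if a joint passes its speed limit or range.

ROBOT

A 6-joint arm with a two-finger parallel gripper is mounted at the origin on the work surface. World frame = base frame: x ahead of the robot, y to its left, z up, the work surface at z = 0. Lengths are in m, angles in rad, forces in N, time in s.
With the tool pointing down it reaches from about 0.275 to 0.85 m from the base axis. Payload 5.2 kg.
Tool frame: the origin (TCP) lies between the finger pads; the fingertips stand 25 mm ahead of it and the grasp point (between the pads) lies 6 mm ahead of it (tip_reach is the distance from the TCP to the fingertips, in m); z points along the fingers, y is the line along which they close (so a half turn about z gives the same grasp; the last joint's range is limited). The gripper opens to 85 mm and grips with 20 to 120 N. Pads are 22 mm wide; open, the fingers measure 114 mm over their backs; the gripper's body (76 mm by 85 mm) begins 54 mm behind the grasp point. The pads swing forward as they close: fully open they stand 13 mm farther back than shut.
Start: joints at [-1.55, 0.259, 1.535, -0, 1.348, -0.203], TCP at [0.122, -0.536, 0.256] pointing down, gripper open.
Joint ranges: [-3.14, 3.14], [-0.91, 2.08], [0.19, 2.58], [-1.22, 4.36], [0.22, 2.71], [-3.12, 3.12]. Speed limits (rad/s): [2.57, 2.57, 3.14, 3.14, 3.14, 3.14].

INTERFACE

Orientations are given as a unit quaternion [x, y, z, w].
In Python, from plant import * gives the robot as it stands. The module is installed in compiled form; this text tells all that it offers.
- The arm moves only by the tool send_rows, never from a script. Its argument "increments" is a list that holds one entry, the list of rows, each a list of 7 numbers: the shift along the tool's x, y, z each as a share of 0.04 m, from -1 to 1, then the turn, a rotation vector about the tool's x, y, z each as a share of 0.12 rad, from -1 to 1, then the closure, from 0 (fully open) to 1 (shut). A call has 1 to 8 rows; each row shifts and turns the commanded pose from where the row before left it, along the tool's axes as they then stand; what a row does not reach is not made up. A row lasts 1/8 s, in which the tool goes at most 62.5 mm and 10.7 degrees, less where a joint would pass 70% of its speed; a pose out of reach is approached as far as the arm can. A call with a number of a shift or a turn outside -1 to 1 is refused whole. A call with a gripper value outside its range is refused whole. The fingers move at their own pace and stop on an object; "squeeze" is the grip in N (left out, the last holds). Time passes only in rows, so rows that do not move let the fingers close. It gives the time, the measured TCP pose, the force, the opening and the grip force at its end, in the units of the state.
- get_obs(): the state, without advancing time (a new reading comes with each control period).
- capture(name): name is "scene" or "top"; returns a dict with "img" (400x640x3 uint8, red, green, blue), "range_z" (400x640 float32, m along the optical axis (not along the pixel's ray), 0 where there is no reading), "fx", "fy", "cx", "cy" (pixels), "xyz" and "attitude" of the camera in the world. Camera axes: x right, y up, looking along -z (the intrinsics and any distortion apply to the point x, -y, -z); pixel columns grow to the right and rows downward; lengths in m; the calibration is good to about 2 mm. A picture is of the moment at which its call begins.
- job_done(): hands the job in; it is judged then, once.
The state is a dict: "time_s": time; "joint_pos": joint angles; "qvel": joint speeds; "tau": joint torques, N m; "eef_pos": TCP position; "ee_rot": TCP orientation; "ft_force": force on the tool from outside, world axes, zero at the start; "torque": the same for the moment, N m; "finger_gap": opening from 0.0 (shut) to 1.0 (fully open); "gripper_force": force on a finger pad.
Only numpy, scipy, OpenCV 4.12 (cv2) and the standard library are available. Lean on these libraries where they do the work, as an engineer would, in place of code of your own. Each camera call takes 0.05 s, during which the arm holds its last target. There are 200 camera calls.

## Working session

There is one attempt and no reset: what is moved stays moved. The work goes in short steps, Python scripts to look and compute and a tool call to move; the robot and the scene stay as the last step left them, time stands still between calls to the robot, and variables do not carry over. Pictures are saved under pics/ and viewed, at most 10 in all, crops included, and the job is handed in when it is done.

Besides the shell and the picture viewer there is one more tool, called after "Call:" by a JSON object that holds its "op" and its "data". send_rows: Moves the arm, as the interface text tells. Shift numbers are shares of 0.04 m and turn numbers shares of 0.12 rad, none past 1 either way. Its arguments: {"type":"object","properties":{"increments":{"type":"array","items":{"type":"array","items":{"type":"array","items":{"type":"number"}}}},"squeeze":{"type":"number"}},"required":["increments"]}

```bash
mkdir -p pics; cat > h.py <<'E'
from plant import *
import numpy as np, cv2
from scipy.spatial.transform import Rotation as R
def cap(n,f=None):
    c=capture(n)
    if f: cv2.imwrite('pics/'+f,c['img'][:,:,::-1])
    np.savez('last_'+n,**{k:np.array(v) for k,v in c.items()})
    return c
def cloud(c):
    v,u=np.mgrid[0:400,0:640]; z=c['range_z']
    p=np.stack([(u-c['cx'])/c['fx']*z,-(v-c['cy'])/c['fy']*z,-z],-1)
    return p@R.from_quat(c['attitude']).as_matrix().T+np.array(c['xyz'])
def ray(c,u,v,h):
    d=R.from_quat(c['attitude']).apply([(u-c['cx'])/c['fx'],-(v-c['cy'])/c['fy'],-1])
    o=np.array(c['xyz']); return o+d*(h-o[2])/d[2]
E
python3 - <<'E'
from h import *
print(get_obs())
for n in('scene','top'):
    c=cap(n,n+'0.png'); print(n,{k:v for k,v in c.items() if k not in('img','range_z')})
E
```

```text
{'time_s': 0.0, 'joint_pos': array([-1.54978597e+00,  2.59312205e-01,  1.53610860e+00, -4.67514273e-06,
        1.34800111e+00, -2.02789878e-01]), 'qvel': array([-5.85041784e-04, -8.86592139e-04,  3.73095575e-05,  7.32306912e-04,
       -1.72631453e-03,  3.47212798e-03]), 'tau': array([ 7.67118599e-04, -4.46021926e+01, -2.90563416e+01, -4.97073434e-04,
        1.17464646e-02,  1.19071566e-05]), 'eef_pos': array([ 0.12208136, -0.53577138,  0.25548099]), 'ee_rot': array([ 9.93745239e-01,  1.11667203e-01,  8.07462163e-05, -9.11062027e-04]), 'ft_force': array([-0.29599082,  0.34008789,  0.39839862]), 'torque': array([ 0.03943149, -0.00116534,  0.0549076 ]), 'gripper_force': 0.0, 'finger_gap': 0.9974380256457652}
scene {'fx': 392.3319916715503, 'fy': 392.3319916715503, 'cx': 322.70741606499473, 'cy': 194.71672842495562, 'xyz': array([ 1.31949365, -0.07171478,  0.56102817]), 'attitude': array([0.33646774, 0.33469316, 0.61474552, 0.62996658])}
top {'fx': 490.50120486787665, 'fy': 490.50120486787665, 'cx': 313.08173655452254, 'cy': 198.803285592132, 'xyz': array([ 0.49229789, -0.08414413,  1.16086544]), 'attitude': array([ 0.03224086, -0.03461184, -0.69919282,  0.71336663])}
```

View pics/scene0.png

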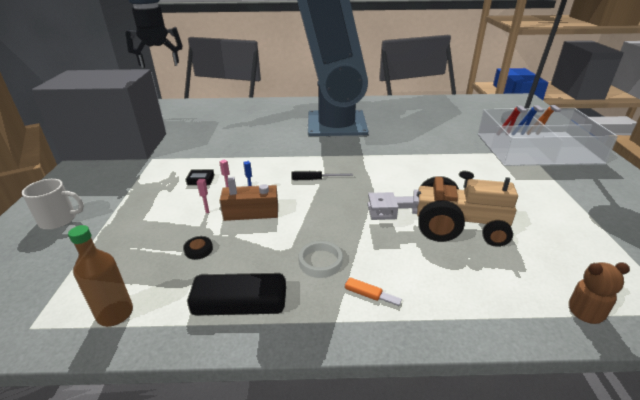

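View pics/top0.png

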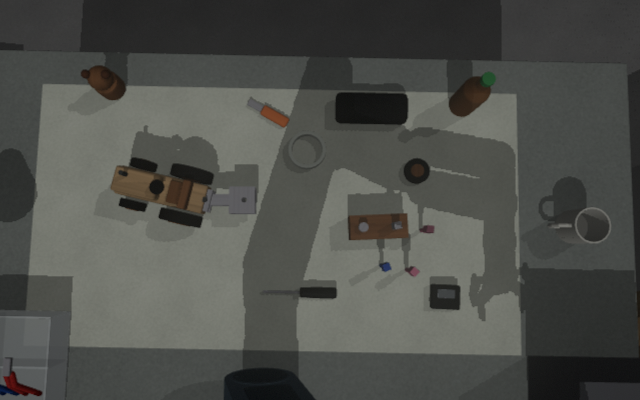

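The scene view shows the stand at (250,200), with the tall grey pin at (231,186), the bolt at (264,190), and pink and blue decoys close by. The top view shows the pin head near (398,224) and the drawbar hole near (243,200), with the tractor to the left (+y).

```bash
python3 - <<'E'
from h import *
c={k:v for k,v in np.load('last_top.npz').items()}
P=cloud(c)
a=c['img'][195:290,335:450]; b=c['img'][155:235,105:270]
f=lambda i,s:cv2.convertScaleAbs(cv2.resize(i,None,fx=s,fy=s,interpolation=cv2.INTER_CUBIC),alpha=1.8)
A=f(a,4.8);B=f(b,4.8)
cv2.imwrite('pics/cropA.png',A[:,:,::-1]);cv2.imwrite('pics/cropB.png',B[:,:,::-1])
np.set_printoptions(precision=3,suppress=True)
print(A.shape,B.shape)
print((P[214:236,388:408:1,2]*1000).astype(int))
for u,v in[(398,224),(364,227),(378,235),(428,229),(412,271),(385,267),(243,200),(235,192)]: print(u,v,P[v,u])
E
```

```text
(456, 552, 3) (384, 792, 3)
[[  60   57   60   59   61   58   64   61   63   62   59   60   57   58
    62   56   62   57   55   59]
 [  59   63   55   60   61   63   59   59   59   60   62   58   57   58
    61   56   57   60   60   59]
 [  61   57   58   61   59   61   57   59   56   55   57 1160   61   58
    58   59   58   60   59   63]
 [  58   60   57   62   60   57   60   58   60   61   58   59   55   62
    58   58   59   58   54   59]
 [  58   57   57   59   62   60   59   62   59   51   59   57   61   60
    57   57   57   59   58   60]
 [  62   58   58   60   61   62   58   57   63   62   59   59   60   57
    58   60   61   59   62   58]
 [  61   60   61   57   59   62   62   59   60   59 1160   54   64   59
    58   59   59   59   59   58]
 [  59   60   58   58   55   60   59   59   60   98   99   99   98  100
    59   57   60   55   60   56]
 [  57   57   57   59   71   85   99   99   98  103  100  101  100   99
    59   63   59   60   60   59]
 [  60   61   60   60   70   85   92   99   96  102   98   99   96   99
    58   57   60   59   61   60]
 [  62   57   58   57 
[... 780 characters left out ...]
  63
    61   59   58   61   57   57]
 [  61   58   58   55   57   59   58   58   59   57   57   60   58   58
    58   58   58   58   62   59]
 [  61   60   55   58   60   61   62   57   60   61   60   61   57   62
    55   59   61   59   60   58]
 [  58   59   64   56   60   58   57   60   58   56   58   57   61   58
    58   58   59   57   56   59]
 [  57   58   61   59   60   61   63   58   59   58   56   57   60   61
    62   58   59   61   56   59]]
398 224 [ 0.542 -0.272  0.097]
364 227 [ 0.535 -0.201  0.074]
378 235 [ 0.518 -0.234  0.06 ]
428 229 [ 0.533 -0.339  0.091]
412 271 [ 0.441 -0.304  0.091]
385 267 [ 0.449 -0.245  0.093]
243 200 [0.592 0.074 0.042]
235 192 [0.608 0.088 0.068]
```

View pics/cropA.png

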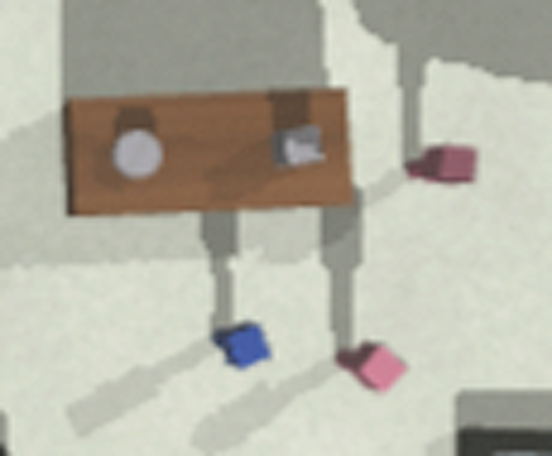

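View pics/cropB.png

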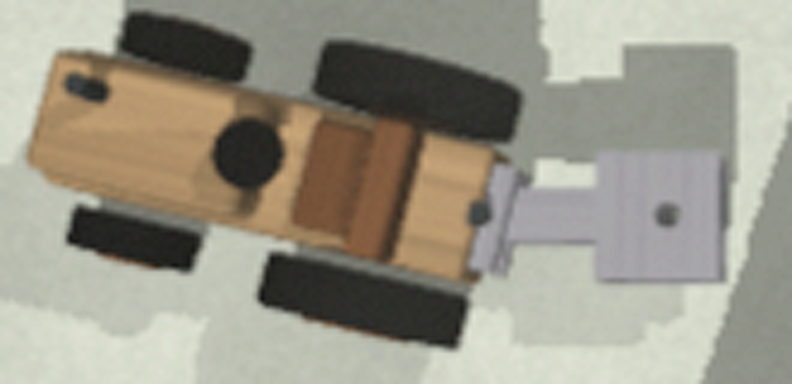

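The crops show the pin head on the right of the stand at about (398,224) in full-image pixels, slightly yawed, with the bolt at (364,227). The drawbar hole is at about (243.6,199.2).

```bash
python3 - <<'E'
from h import *
np.set_printoptions(precision=4,suppress=True)
c={k:v for k,v in np.load('last_top.npz').items()}; s={k:v for k,v in np.load('last_scene.npz').items()}
P=cloud(c); z=P[...,2]
m=np.zeros((400,640),np.uint8); w=(slice(216,234),slice(390,408)); m[w]=(z[w]>.0925)&(z[w]<.2)
cs,_=cv2.findContours(m,cv2.RETR_EXTERNAL,cv2.CHAIN_APPROX_NONE); k=max(cs,key=cv2.contourArea); r=cv2.minAreaRect(k); print(r)
print('pin top',ray(c,*r[0],.1), 'corners',[ray(c,*q,.1)[:2] for q in cv2.boxPoints(r)])
# stand yaw
m[:]=0; w=(slice(195,260),slice(335,420)); m[w]=(z[w]>.05)&(z[w]<.07)
cs,_=cv2.findContours(m,cv2.RETR_EXTERNAL,cv2.CHAIN_APPROX_NONE); r=cv2.minAreaRect(max(cs,key=cv2.contourArea))
print('stand',ray(c,*r[0],.06),[ray(c,*q,.06)[:2] for q in cv2.boxPoints(r)])
def hole(c,w):
    g=cv2.cvtColor(c['img'],cv2.COLOR_RGB2GRAY)[w].astype(float)
    t=np.median(g); d=np.clip(t-15-g,0,None); yy,xx=np.mgrid[w]
    u,v=(d*xx).sum()/d.sum(),(d*yy).sum()/d.sum(); print(t,g.min(),u,v,ray(c,u,v,.068)); return u,v
hole(c,(slice(193,207),slice(237,251)))
g=cv2.cvtColor(s['img'],cv2.COLOR_RGB2GRAY)
print(g[190:216,366:400])
E
```

```text
((397.8077392578125, 224.53846740722656), (7.2562971115112305, 7.648529529571533), 78.69007110595703)
pin top [ 0.5408 -0.2711  0.1   ] corners [array([ 0.5466, -0.2614]), array([ 0.5502, -0.2776]), array([ 0.5349, -0.2807]), array([ 0.5313, -0.2645])]
stand [ 0.5387 -0.2355  0.06  ] [array([ 0.5621, -0.1687]), array([ 0.5702, -0.2996]), array([ 0.5153, -0.302 ]), array([ 0.5073, -0.1717])]
91.0 48.0 243.3870056497175 199.5310734463277 [0.5912 0.069  0.068 ]
[[161 161 161 162 162 160 160 170 223 234 237 237 236 235 235 236 237 238
  238 237 237 237 237 238 238 237 236 235 235 235 236 236 236 237]
 [161 162 162 163 163 162 162 171 223 234 235 234 233 233 234 235 235 236
  236 235 235 235 235 236 235 235 234 233 234 235 236 235 236 236]
 [160 162 170 175 176 175 176 180 213 223 224 220 218 219 219 220 220 219
  218 213 211 210 211 211 211 212 211 221 232 237 237 236 236 237]
 [161 161 167 186 191 193 192 193 201 203 204 200 199 200 201 200 199 198
  197 196 194 194 193 193 193 194 195 210 230 237 238 237 237 236]
 [161 159 155 186 196 196 197 197 196 196 195 195 195 196 196 196 196 194
[... 2329 characters left out ...]
 170 212 157 124 120 119 119 120 116 105 100 101 108 103  99 102 101
  101  99  99 100 101 100  98  84  81  96 104 105 106 135 203 221]
 [162 176 219 167 127 122 122 122 122 120 105 101 100 102 107 109 104 101
  101 100  99  99 101 100  98  88  83  97 103 104 108 139 204 220]
 [169 209 227 184 131 121 121 122 123 121 115 104 101 112 149 156 126 104
  102 102 100 100 100 101 100  94  91 100 103 104 110 153 208 222]
 [167 194 226 195 135 121 123 122 122 123 119 106 107 146 167 170 158 121
  107 112 105 102 105 113 113 103  95 101 104 103 111 158 208 221]
 [170 217 233 225 158 125 123 122 122 122 120 115 116 133 138 140 137 123
  118 120 117 116 116 120 120 114 106 103 102 102 113 173 215 222]]
```

Call:
{"op": "send_rows", "data": {"increments": [[[0.835,-0.295,0.15,0,0,0,0.5],[0.835,-0.295,0.15,0,0,0,0.5],[0.835,-0.295,0.15,0,0,0,0.5],[0.835,-0.295,0.15,0,0,0,0.5],[0.835,-0.295,0.15,0,0,0,0.5],[0.835,-0.295,0.15,0,0,0,0.5],[0.835,-0.295,0.15,0,0,0,0.5],[0.835,-0.295,0.15,0,0,0,0.5]]]}}

```text
time_s: 1.1
eef_pos: [0.3624, -0.384, 0.2077]
ee_rot: [0.994, 0.112, -0.0, -0.0]
ft_force: [-1.1, -0.1, -0.0]
finger_gap: 0.499
gripper_force: 0.0
```

Call:
{"op": "send_rows", "data": {"increments": [[[0.835,-0.295,0.15,0,0,0,0.5],[0.835,-0.295,0.15,0,0,0,0.5],[0.835,-0.295,0.15,0,0,0,0.5],[0.835,-0.295,0.15,0,0,0,0.5],[0.835,-0.295,0.15,0,0,0,0.5],[0.835,-0.295,0.15,0,0,0,0.5],[0,0,0,0,0,0,0.5],[0,0,0,0,0,0,0.5]]]}}

```text
time_s: 2.1
eef_pos: [0.5409, -0.2714, 0.1719]
ee_rot: [0.994, 0.112, -0.001, -0.0]
ft_force: [-0.0, 0.4, 0.1]
finger_gap: 0.501
gripper_force: 0.0
```

```bash
python3 - <<'E'
from h import *
np.set_printoptions(precision=4,suppress=True)
s={k:v for k,v in np.load('last_scene.npz').items()}
print('hole scene',ray(s,380.3,199.1,.068))
o=get_obs(); q=R.from_quat(o['ee_rot']); print(q.as_matrix())
print(q.inv().apply(np.array([.541,-.2712,.17])-o['eef_pos'])/.04,o['finger_gap'])
E
```

```text
hole scene [0.5921 0.0682 0.068 ]
[[ 0.9749  0.2225 -0.0012]
 [ 0.2225 -0.9749  0.0003]
 [-0.0011 -0.0006 -1.    ]]
[ 0.0048 -0.0042  0.0469] 0.5014161843675201
```

Call:
{"op": "send_rows", "data": {"increments": [[[0,0,0.5,0,0,0,0.5],[0,0,0.5,0,0,0,0.5],[0,0,0.5,0,0,0,0.5],[0,0,0.3,0,0,0,0.5],[0,0,0.2,0,0,0,0.5],[0,0,0,0,0,0,0.5]]]}}

```text
time_s: 2.85
eef_pos: [0.541, -0.2716, 0.0921]
ee_rot: [0.994, 0.111, -0.0, -0.0]
ft_force: [0.1, 0.8, -0.1]
finger_gap: 0.499
gripper_force: 0.0
```

Call:
{"op": "send_rows", "data": {"increments": [[[0,0,0,0,0,0,0.7],[0,0,0,0,0,0,1],[0,0,0,0,0,0,1],[0,0,0,0,0,0,1],[0,0,0,0,0,0,1]]], "squeeze": 60}}

```text
time_s: 3.48
eef_pos: [0.5418, -0.2717, 0.0932]
ee_rot: [0.994, 0.112, 0.001, 0.001]
ft_force: [-0.8, 0.4, 5.6]
finger_gap: 0.173
gripper_force: 58.8
```

Call:
{"op": "send_rows", "data": {"increments": [[[0,0,-0.3,0,0,0,1],[0,0,-0.6,0,0,0,1],[0,0,-0.6,0,0,0,1],[0,0,-0.6,0,0,0,1],[0,0,-0.4,0,0,0,1],[0,0,0,0,0,0,1]]]}}

```text
time_s: 4.22
eef_pos: [0.5419, -0.2718, 0.1937]
ee_rot: [0.994, 0.112, 0.001, 0.001]
ft_force: [-0.8, 0.2, -1.1]
finger_gap: 0.177
gripper_force: 58.9
```

```bash
python3 - <<'E'
from h import *
np.set_printoptions(precision=4,suppress=True)
c=cap('scene')
a=c['img'][110:250,150:290]
cv2.imwrite('pics/lift.png',cv2.resize(a,None,fx=4,fy=4,interpolation=cv2.INTER_CUBIC)[:,:,::-1])
o=get_obs(); print(o['eef_pos'],o['ee_rot'],o['finger_gap'],o['ft_force'])
E
```

```text
[ 0.5413 -0.2714  0.1924] [0.9937 0.1117 0.0001 0.0001] 0.17823203344385674 [-0.9781  0.6879 -0.8646]
```

View pics/lift.png

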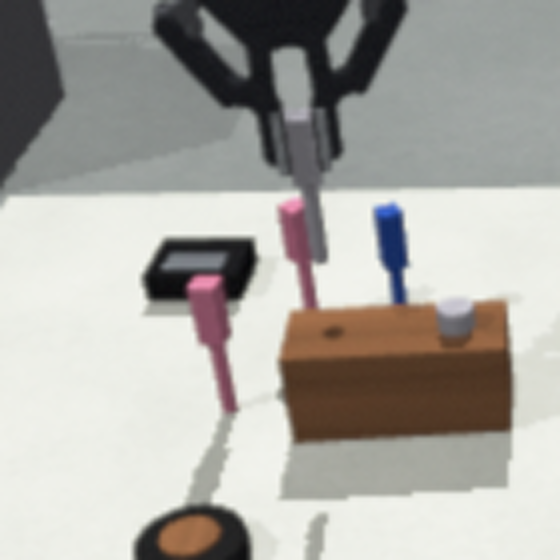

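The pin is lifted clear of the stand and held between the pads, with its tip near crop (318,260), which is full-image (229.5,175). Its lean matches the perspective of the upright decoys beside it. I'll carry it to the hitch.

Call:
{"op": "send_rows", "data": {"increments": [[[0.31,-0.8,0,0,0,0,1],[0.31,-0.8,0,0,0,0,1],[0.31,-0.8,0,0,0,0,1],[0.31,-0.8,0,0,0,0,1],[0.31,-0.8,0,0,0,0,1],[0.31,-0.8,0,0,0,0,1],[0.31,-0.8,0,0,0,0,1],[0.31,-0.8,0,0,0,0,1]]]}}

```text
time_s: 5.28
eef_pos: [0.5805, 0.0015, 0.1907]
ee_rot: [0.994, 0.112, -0.001, -0.0]
ft_force: [-1.1, 0.1, -0.2]
finger_gap: 0.172
gripper_force: 58.9
```

Call:
{"op": "send_rows", "data": {"increments": [[[0.31,-0.8,0.2,0,0,0,1],[0.31,-0.8,0.3,0,0,0,1],[0,0,0.25,0,0,0,1],[0,0,0,0,0,0,1],[0,0,0,0,0,0,1]]]}}

```text
time_s: 5.9
eef_pos: [0.5912, 0.0671, 0.1622]
ee_rot: [0.994, 0.111, -0.0, 0.0]
ft_force: [0.4, 0.3, -1.0]
finger_gap: 0.174
gripper_force: 58.9
```

```bash
cat >> h.py <<'E'
def proj(c,p):
    q=R.from_quat(c['attitude']).inv().apply(np.array(p)-c['xyz']); return np.array([c['cx']-c['fx']*q[0]/q[2],c['cy']+c['fy']*q[1]/q[2]])
E
python3 - <<'E'
from h import *
np.set_printoptions(precision=4,suppress=True)
o=get_obs(); print(o['eef_pos'],o['ee_rot'],o['ft_force'])
q=R.from_quat(o['ee_rot']); print(q.inv().apply([.5917-o['eef_pos'][0],.0686-o['eef_pos'][1],0])/.04)
c=cap('scene')
a=c['img'][130:220,340:450]
cv2.imwrite('pics/hitch.png',cv2.resize(a,None,fx=6,fy=6,interpolation=cv2.INTER_CUBIC)[:,:,::-1])
tip=q.apply([0,0,.084])+o['eef_pos']; print('tip',tip,proj(c,tip),'head bottom',proj(c,o['eef_pos']+q.apply([0,0,.032])), 'hole',proj(c,[.5917,.0686,.068]))
E
```

```text
[0.5912 0.0671 0.1622] [ 0.9938  0.1111 -0.0003  0.0001] [ 0.415   0.3244 -0.9873]
[ 0.0203 -0.0346 -0.    ]
tip [0.5912 0.067  0.0782] [380.0361 195.1052] head bottom [381.7862 174.9997] hole [380.4322 198.9995]
```

View pics/hitch.png

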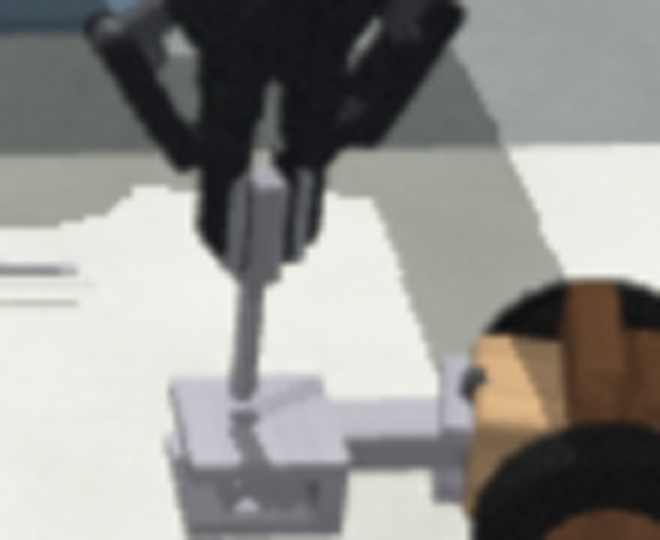

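The tip is directly over the hole: it sits at crop (242,398), with the hole at (243,410), and the shank is upright. I'll correct by 1.5 mm and descend gently.

Call:
{"op": "send_rows", "data": {"increments": [[[0.02,-0.035,0.1,0,0,0,1],[0,0,0.1,0,0,0,1],[0,0,0.05,0,0,0,1],[0,0,0.05,0,0,0,1],[0,0,0,0,0,0,1]]]}}

```text
time_s: 6.58
eef_pos: [0.5918, 0.0696, 0.1502]
ee_rot: [0.994, 0.112, -0.0, 0.0]
ft_force: [-0.1, -0.2, -1.0]
finger_gap: 0.174
gripper_force: 58.9
```

Call:
{"op": "send_rows", "data": {"increments": [[[0,0,0.05,0,0,0,1],[0,0,0.05,0,0,0,1],[0,0,0,0,0,0,1]]]}}

```text
time_s: 6.95
eef_pos: [0.5917, 0.0696, 0.1462]
ee_rot: [0.994, 0.112, -0.0, 0.0]
ft_force: [-0.1, -1.4, -1.1]
finger_gap: 0.174
gripper_force: 58.9
```

Call:
{"op": "send_rows", "data": {"increments": [[[0,0.018,0.05,0,0,0,1],[0,0,0.1,0,0,0,1],[0,0,0.1,0,0,0,1],[0,0,0.1,0,0,0,1],[0,0,0,0,0,0,1]]]}}

```text
time_s: 7.58
eef_pos: [0.5916, 0.069, 0.1318]
ee_rot: [0.994, 0.112, -0.0, -0.0]
ft_force: [-0.3, -0.6, -1.2]
finger_gap: 0.175
gripper_force: 58.9
```

Tip is now at about 48 mm, past the upper ear. Next it has to find the lower ear, whose top is at 42 mm (TCP 0.126).

Call:
{"op": "send_rows", "data": {"increments": [[[0,0,0.05,0,0,0,1],[0,0,0.05,0,0,0,1],[0,0,0.05,0,0,0,1],[0,0,0.05,0,0,0,1],[0,0,0.05,0,0,0,1],[0,0,0,0,0,0,1]]]}}

```text
time_s: 8.32
eef_pos: [0.5917, 0.069, 0.1221]
ee_rot: [0.994, 0.112, -0.0, -0.0]
ft_force: [-0.4, 0.8, -1.0]
finger_gap: 0.178
gripper_force: 58.9
```

Call:
{"op": "send_rows", "data": {"increments": [[[0,0,0.07,0,0,0,1],[0,0,0.07,0,0,0,1],[0,0,0.05,0,0,0,1],[0,0,0.05,0,0,0,1],[0,0,0,0,0,0,1]]]}}

```text
time_s: 8.95
eef_pos: [0.5923, 0.0683, 0.1128]
ee_rot: [0.994, 0.112, 0.0, 0.001]
ft_force: [0.6, -3.4, -1.1]
finger_gap: 0.179
gripper_force: 59.0
```

Call:
{"op": "send_rows", "data": {"increments": [[[0,0,0.05,0,0,0,1],[0,0,0.05,0,0,0,1],[0,0,0.05,0,0,0,1],[0,0,0,0,0,0,1]]]}}

```text
time_s: 9.45
eef_pos: [0.5916, 0.0683, 0.106]
ee_rot: [0.994, 0.112, -0.001, 0.0]
ft_force: [0.8, -5.5, -2.1]
finger_gap: 0.181
gripper_force: 58.8
```

Call:
{"op": "send_rows", "data": {"increments": [[[0,0.02,0.03,0,0,0,1],[0,0,0.04,0,0,0,1],[0,0,0.04,0,0,0,1],[0,0,0.03,0,0,0,1],[0,0,0,0,0,0,1]]]}}

```text
time_s: 10.07
eef_pos: [0.592, 0.0681, 0.1012]
ee_rot: [0.994, 0.112, -0.0, 0.0]
ft_force: [-0.2, -4.9, 2.8]
finger_gap: 0.176
gripper_force: 59.6
```

```bash
python3 - <<'E'
from h import *
c=cap('scene')
a=c['img'][130:220,340:450]
cv2.imwrite('pics/hitch2.png',cv2.resize(a,None,fx=6,fy=6,interpolation=cv2.INTER_CUBIC)[:,:,::-1])
o=get_obs(); print(o['eef_pos'],o['ft_force'])
E
```

```text
[0.59196166 0.06805822 0.1011816 ] [-0.95066808 -5.72804508  1.64169191]
```

View pics/hitch2.png

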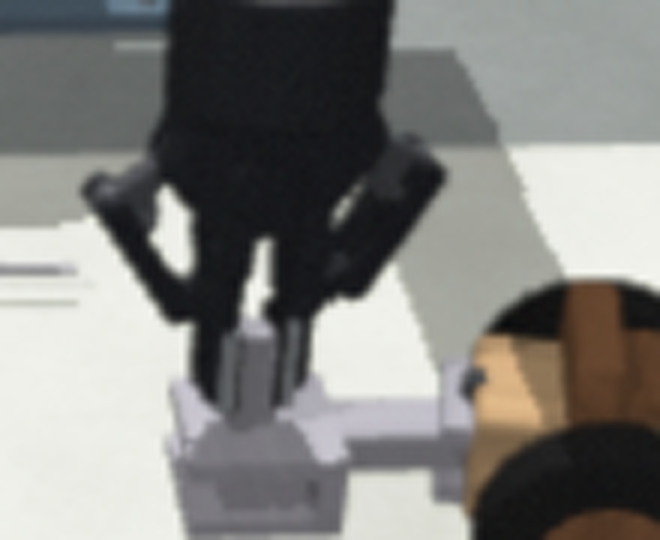

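The head appears to be at or just above the upper ear, at crop (250,415). I'll press in small steps until I feel the seat.

Call:
{"op": "send_rows", "data": {"increments": [[[0,0.015,0.025,0,0,0,1],[0,0,0.025,0,0,0,1],[0,0,0,0,0,0,1]]]}}

```text
time_s: 10.5
eef_pos: [0.5921, 0.068, 0.101]
ee_rot: [0.994, 0.112, 0.0, -0.0]
ft_force: [-4.5, -3.4, 14.4]
finger_gap: 0.177
gripper_force: 61.5
```

Call:
{"op": "send_rows", "data": {"increments": [[[0.02,0.02,-0.025,0,0,0,1],[0,0,0,0,0,0,0.7],[0,0,0,0,0,0,0.5],[0,0,0,0,0,0,0.5],[0,0,0,0,0,0,0.5]]]}}

```text
time_s: 11.12
eef_pos: [0.5931, 0.0672, 0.0998]
ee_rot: [0.994, 0.112, -0.0, -0.0]
ft_force: [-0.3, 0.6, 0.8]
finger_gap: 0.501
gripper_force: 0.0
```

Call:
{"op": "send_rows", "data": {"increments": [[[0,0,-0.3,0,0,0,0.5],[0,0,-0.8,0,0,0,0.5],[0,0,-0.8,0,0,0,0.5],[-0.9,0,-0.8,0,0,0,0.5],[-0.9,0.5,-0.5,0,0,0,0.5],[-0.9,0.5,0,0,0,0,0.5],[-0.9,0.5,0,0,0,0,0.5],[0,0,0,0,0,0,0.5]]]}}

```text
time_s: 12.12
eef_pos: [0.4646, -0.0246, 0.2292]
ee_rot: [0.994, 0.11, 0.0, 0.0]
ft_force: [0.4, -0.1, -0.4]
finger_gap: 0.493
gripper_force: 0.0
```

```bash
python3 - <<'E'
from h import *
np.set_printoptions(precision=4,suppress=True)
c=cap('scene'); t=cap('top')
f=lambda a,s:cv2.resize(a,None,fx=s,fy=s,interpolation=cv2.INTER_CUBIC)
cv2.imwrite('pics/fin.png',np.vstack([f(c['img'][160:225,350:430],5),f(t['img'][175:225,210:290],5)])[:,:,::-1])
P=cloud(t); print((P[194:206,234:252,2]*1000).astype(int)); print(get_obs()['eef_pos'])
for h in(.068,.108): print(proj(c,[.592,.068,h]),proj(t,[.592,.068,h]))
E
```

```text
[[  66   73   65   67 1160   67   68   66  106  109  108  102   69   67
    69   67   63   68]
 [  66   66   69   67  108  107  108  108  108  108  104  103   88   68
    66   65   65   69]
 [  67   65   67   66  107  109  104  108  107  108  106  105   92   74
    69   64   70   71]
 [  66   71   68   67  103  106  109  108  105  109  109  112   93   79
    71   71   67   65]
 [  67   72   72   66  106  106  105  103  106  105  102  108   98   82
    65   69   68   66]
 [  66   67   69   68   69  111  109  104  107  106  106  108   97   84
    67   68   66   66]
 [  68   68   70   70   67  109  104  108  109  109  106  108  106   84
    68   67   67   67]
 [  67   68   65   72   67  109  106  107  108  110  106  103   99   88
    69   66   66   66]
 [  66   71   68   70   69   65  104   97   94   90   86   86   79   73
    75   67   65   66]
 [  65   67   64   66   69   70   68   75   74   68   69   67   69   65
    67   66   67   65]
 [  67   66   69   66   67   66   65   68   67   66   67   68   69   71
    65   69   66   67]
 [  70   65   66   66   70   71   67   66   69   69   66   66   70   68
    64   70   69   66]]
[ 0.4666 -0.0236  0.2291]
[380.1845 199.0789] [243.8553 199.1876]
[381.5099 183.9177] [241.3275 197.4502]
```

View pics/fin.png

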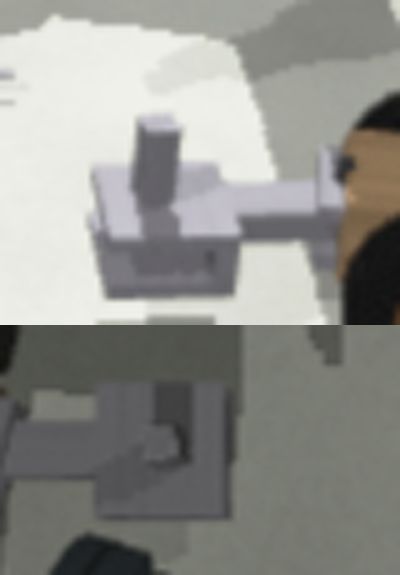

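The pin's head stands flush on the upper ear: its top reads about 107 mm against 67 mm for the ear, the same 40 mm step as on the stand. The gripper is clear.

```bash
python3 -c "
from plant import *
print(job_done())"
```

```text
the job is handed in; nothing more can be done
None
```

The tow pin is pressed home through both drawbar ears, its head flush on the upper ear and the gripper clear; I handed the job in about 12 s into the 64 s limit, and no verdict came back.

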